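# Seat the filter cassette of a nail-dust extractor with its ejector levers

## Task

Put the clean filter cassette from the drying stand into the slot on top of the nail-dust extractor, letting it rest on the two open ejector levers. Then swing the levers in, one after the other, each until you feel it come up firm, so that they clamp the cassette tight on its rubber cushions. Work gently: do not ram the cassette down by hand or force the levers on once they are firm, and leave the drill box, the polish bottle and the pot where they are.

Things in the scene. Friction and masses are not known exactly. Their poses are not given: they have to be found in the camera images.
- extractor: Nail-dust extractor: white plastic block 140 (x) x 240 (y) x 80 mm high, fixed. Origin under its centre at table level. A slot runs along y through the middle of its top. A grey lever is hinged beyond each slot end, between white cheeks 100 mm high, at x 0, y +79 mm (left) and -79 mm (right), z 92 mm, hinge axes along x; tops swing outward to open.
- cassette: Filter cassette, 0.17-0.29 kg: aluminium plate 12 (x) x 120 (y) x 75 mm high, foot tapering to 112, grip block 12 x 50 mm on top to 95 mm. Origin: centre of underside. At each end an ear 24 wide (x), 8 mm high, centred 45 mm above the underside, out to y = +-72 mm. Same either way round. On the toes of the open levers its underside stands 55-59 mm above the table; home, 45-52 mm.
- stand: White drying stand, fixed, 70 (x) x 150 (y) mm, with a loose 16 mm wide, 34 mm high cradle along its y axis in which the cassette stands at the start. Origin under its centre at table level; its floor is 6 mm high.
- lever_left (a joint): Angle of the lever at the extractor's +y end: 0 = upright, growing outward; starts at 0.85-0.95 (outer stop). Stays where left. A steady 3-7 N at its tip swings it, 6-9 N on the cushions; it is firm once these are squeezed hard (a 12 N push is enough), anywhere from +0.35 to -0.4 by their height. A toe at its foot lies under the cassette's ear, a hook closes over it.
- lever_right (a joint): The same for the lever at the extractor's -y end; its top too swings outward (to -y) as the value grows.
- lever_left_tip (a point): Centre of the top end of the left lever, which is 10 mm wide (x), 7 mm thick and 62 mm long from its hinge axis. Upright, its outer face lies 6.5 mm outward of the hinge axis and this point 3 mm outward.
- lever_right_tip (a point): The same point of the right lever.
- drill_box: Nail-drill control box, white, 130 x 110 x 50 mm with a knob to 72 mm; leave alone. Origin under its centre.
- polish: Small polish bottle, diameter 30, height 70 mm; leave alone. Origin under its centre.
- pot: White pot, diameter 56, height 50 mm; leave alone. Origin under its centre.
- slot_mouth (a point): Centre of the slot's mouth, level with the extractor's top. Slot 15 mm wide (x), 125 mm long, 40 mm deep, its long edges bevelled outward by 4 mm at 45 degrees.
- cushion_left: Two small black rubber cushions beyond the slot's +y end, one on either side of the lever, on which the cassette's left ear is clamped. Origin midway between their tops, 68 mm from the slot's centre, 10 to 15 mm above the mouth (set differently left and right). The pair yields 1 mm per 2.7 N, by 3 mm, then is hard.
- cushion_right: The same beyond the slot's -y end.

How it is judged:
By the outcome, as a careful person would: the job done as asked, in the order asked, and still so for the second after the job is handed in, with the robot touching nothing.
It also fails if it takes over 72 s, if anything falls off the work surface, if the arm or the gripper's body presses on something with over 40 N, if the wrist force passes 120 N, or if a joint passes its speed limit or range.

## Robot

A 6-joint arm with a two-finger parallel gripper is mounted at the origin on the work surface. World frame = base frame: x ahead of the robot, y to its left, z up, the work surface at z = 0. Lengths are in m, angles in rad, forces in N, time in s.
With the tool pointing down it reaches from about 0.275 to 0.85 m from the base axis. Payload 19 kg.
Tool frame: the origin (TCP) lies on the centre line of the jaws, within the pads' length; the fingertips stand 22 mm ahead of it and the grasp point (between the pads) lies 3 mm ahead of it; z points along the fingers, y is the line along which they close (so a half turn about z gives the same grasp; the last joint's range is limited). The gripper opens to 85 mm and grips with 20 to 120 N. Pads are 22 mm wide; open, the fingers measure 114 mm over their backs; the gripper's body (76 mm by 85 mm) begins 54 mm behind the grasp point. The pads swing forward as they close: fully open they stand 13 mm farther back than shut.
Start: joints at [1.173, 0.15, 1.437, -0, 1.554, -0.134], TCP at [0.15, 0.555, 0.253] pointing down, gripper open.
Joint ranges: [-2.8, 2.8], [-0.68, 2.1], [0.12, 2.68], [-1.39, 4.53], [0.16, 2.79], [-2.81, 2.81]. Speed limits (rad/s): [1.89, 1.89, 2.22, 3.01, 3.01, 3.01].

## Interface

Orientations are given as a unit quaternion [w, x, y, z].
In Python, from bench import ctrl gives the robot as it stands.
- The arm moves only by the tool servo_tool, never from a script. Its argument "rows" is a list of rows, each a list of 6 numbers: the shift along the tool's x, y, z in units of 25 mm (1.0 is 25 mm), then the turn, a rotation vector about the tool's x, y, z in units of 8 degrees (1.0 is 8 degrees). A call has 1 to 20 rows; each row is the pose to reach, as a shift and turn from the pose commanded when the call began, along the tool's axes at that moment; what a row does not reach only later rows make up. A row lasts 1/10 s, in which the tool goes at most 50 mm and 8.59 degrees, less where a joint would pass 70% of its speed; a pose out of reach is approached as far as the arm can. A call with a gripper value outside its range is refused whole. "hand" is the finger opening in mm, from 0 to 85.4, set as the call begins (left out, the last holds). The fingers move at their own pace and stop on an object; "squeeze" is the grip in N (left out, the last holds). Time passes only in rows, so rows that repeat a pose let the fingers close. It gives the time, the measured TCP pose, the force, the opening and the grip force at its end, in the units of the state.
- ctrl.state(): the state, without advancing time (a new reading comes with each control period).
- ctrl.camera(name): name is "scene" or "top"; returns a dict with "frame" (420x560x3 uint8, blue, green, red), "fx", "fy", "cx", "cy" (pixels), "k1" (the pictures are not rectified: a ray, as slopes to the right and down, at radius r is drawn at 1 + k1 r^2 times it, then the intrinsics apply), "view" (4x4, takes a point from world to camera coordinates). Camera axes: x right, y up, looking along -z (the intrinsics and any distortion apply to the point x, -y, -z); pixel columns grow to the right and rows downward; lengths in m; the calibration is good to about 2 mm. A picture is of the moment at which its call begins. There is no depth.
- ctrl.finish_job(): hands the job in; it is judged then, once.
The state is a dict: "clock": time; "joints": joint angles; "qd": joint speeds; "effort": joint torques, N m; "tool_pos": TCP position; "eef_rot": TCP orientation; "wrist_force": force on the tool from outside, world axes, zero at the start; "wrist_torque": the same for the moment, N m; "finger_gap": finger opening in m; "grasp_force": force on a finger pad.
Only numpy, scipy, OpenCV 4.12 (cv2) and the standard library are available. Lean on these libraries where they do the work, as an engineer would, in place of code of your own. Each camera call takes 0.05 s, during which the arm holds its last target. There are 200 camera calls.

## Working session

There is one attempt and no reset: what is moved stays moved. The work goes in short steps, Python scripts to look and compute and a tool call to move; the robot and the scene stay as the last step left them, time stands still between calls to the robot, and variables do not carry over. Pictures are saved under pics/ and viewed, at most 10 in all, crops included, and the job is handed in when it is done.

Besides the shell and the picture viewer there is one more tool, called after ">>>" as a command line: name --pt "numbers of a row" for each row, then --argument value for the rest. servo_tool: Moves the arm, as the interface text tells. Its arguments: {"type":"object","properties":{"rows":{"type":"array","items":{"type":"array","items":{"type":"number"}}},"hand":{"type":"number"},"squeeze":{"type":"number"}},"required":["rows"]}

```bash
mkdir -p pics; ls
python3 - <<'E'
from bench import ctrl
import cv2,numpy as np,pickle
d={}
for n in("scene","top"):
    c=ctrl.camera(n);d[n]=c;cv2.imwrite(f"pics/{n}0.png",c["frame"])
    V=np.array(c["view"]);print(n,c["fx"],c["fy"],c["cx"],c["cy"],c["k1"],(-V[:3,:3].T@V[:3,3]).round(3),V[:3,:3].round(3).tolist())
pickle.dump(d,open("c0.pkl","wb"))
s=ctrl.state();print({k:np.round(v,3).tolist() for k,v in s.items()})
E
```

```text
pics
scene 386.9889375631097 386.9889375631097 277.2549978780312 208.68236099865015 0.00886363320287072 [0.923 0.478 0.68 ] [[-0.765, 0.644, -0.002], [-0.436, -0.515, 0.738], [0.474, 0.565, 0.675]]
top 415.15767153385104 415.15767153385104 276.26186426892895 204.58956481018922 0.029083216234655686 [ 0.375 -0.002  1.019] [[0.012, -1.0, -0.006], [0.99, 0.012, 0.143], [-0.143, -0.008, 0.99]]
{'clock': 0.1, 'joints': [1.173, 0.151, 1.438, -0.0, 1.554, -0.134], 'qd': [-0.0, -0.0, -0.0, -0.002, 0.0, -0.001], 'effort': [0.004, -71.438, -57.179, -0.0, 0.007, -0.0], 'tool_pos': [0.15, 0.555, 0.253], 'eef_rot': [-0.0, 0.132, 0.991, -0.001], 'wrist_force': [0.721, 0.694, -0.839], 'wrist_torque': [-0.061, 0.05, 0.029], 'grasp_force': 0.0, 'finger_gap': 0.086}
```

View pics/scene0.png

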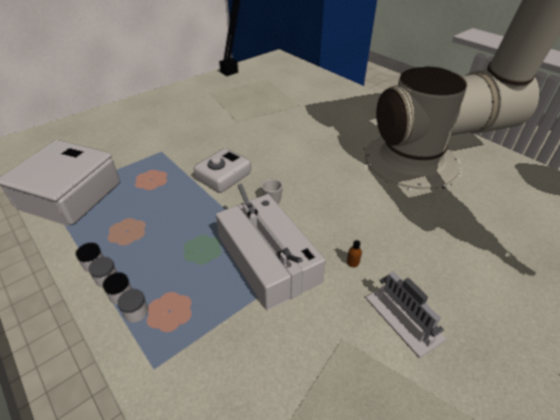

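View pics/top0.png

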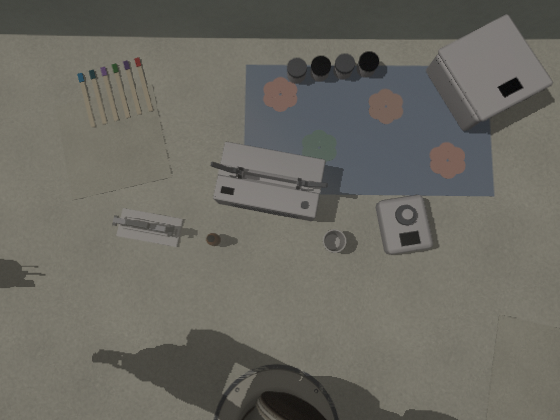

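The extractor is at top px about (270,182) and scene px (268,250). The stand with the cassette is at top (150,228) and scene (408,310). I'll enlarge both next.

```bash
cat > h.py <<'E'
import numpy as np,cv2,pickle
from bench import ctrl
def ray(c,u,v):
    x,y=(u-c["cx"])/c["fx"],(v-c["cy"])/c["fy"]
    p=cv2.undistortPoints(np.array([[[u,v]]],float),np.array([[c["fx"],0,c["cx"]],[0,c["fy"],c["cy"]],[0,0,1]]),np.array([c["k1"],0,0,0,0.]))[0,0]
    V=np.array(c["view"]);R=V[:3,:3]
    return -R.T@V[:3,3], R.T@np.array([p[0],-p[1],-1])
def onz(c,u,v,z):
    o,d=ray(c,u,v);return o+d*(z-o[2])/d[2]
def proj(c,P):
    V=np.array(c["view"]);q=V[:3,:3]@np.array(P)+V[:3,3];x,y=q[0]/-q[2],-q[1]/-q[2];f=1+c["k1"]*(x*x+y*y)
    return np.array([c["fx"]*x*f+c["cx"],c["fy"]*y*f+c["cy"]])
def tri(c1,a,c2,b):
    o,d=ray(c1,*a);p,e=ray(c2,*b);t=np.linalg.lstsq(np.c_[d,-e],p-o,rcond=None)[0]
    A,B=o+d*t[0],p+e*t[1];return (A+B)/2,np.linalg.norm(A-B)
def crop(c,u,v,w,h,s,name):
    im=c["frame"][v:v+h,u:u+w];im=cv2.resize(im,None,fx=s,fy=s,interpolation=cv2.INTER_CUBIC)
    im=cv2.convertScaleAbs(im,alpha=1.3)
    for k in range(0,w,10):
        cv2.line(im,(k*s,0),(k*s,8 if k%50 else 16),(0,0,255),1)
    for k in range(0,h,10):
        cv2.line(im,(0,k*s),(8 if k%50 else 16,k*s),(0,0,255),1)
    return im
def sv(im,name): cv2.imwrite(f"pics/{name}.png",im)
E
python3 - <<'E'
from h import *
d=pickle.load(open("c0.pkl","rb"))
t,s=d["top"],d["scene"]
a=crop(t,205,135,130,90,6,"");sv(a,"tx")
b=crop(t,105,200,85,50,5,"")
c=crop(s,210,180,130,125,4,"")
e=crop(s,360,265,90,90,3,"")
im=np.zeros((600,800,3),np.uint8)
b=crop(t,105,200,66,50,4,"");b2=crop(t,105,200,90,50,4,"");
im[:500,:520]=c; im[:270,525:795]=e; sv(im,"mix1")
im=np.zeros((600,800,3),np.uint8);im[:540,:780]=a;sv(a,"tx")
sv(crop(t,105,200,90,55,8,""),"ts")
E
```

```text
(no output)
```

View pics/tx.png

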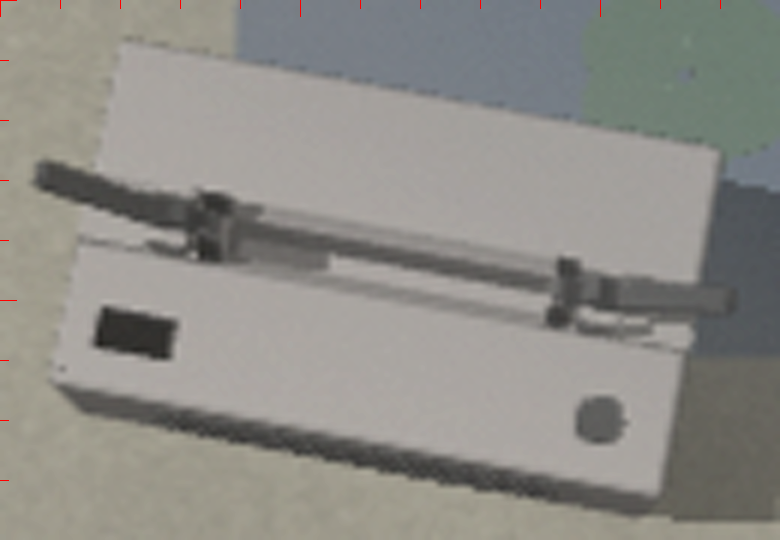

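View pics/ts.png

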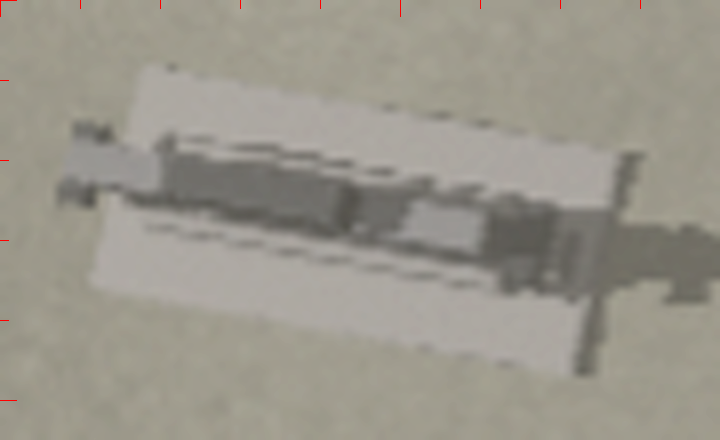

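View pics/mix1.png

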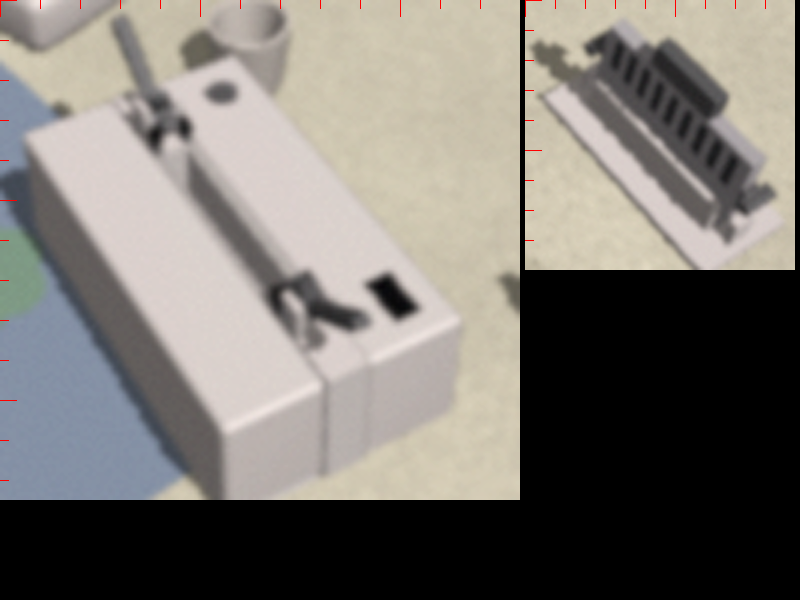

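Here is what the crops show.

- **Extractor:** its top corners are at top px (225,142), (325,160), (315,218) and (214,199). The lever tips are at (211,164) and (328,185).
- **Stand:** its corners are at (122.5,208), (182.5,219), (178,246) and (116.5,236). The cassette grip block spans roughly (125..149, 219..229).

Run:
```python
from h import *
d=pickle.load(open("c0.pkl","rb"));t,s=d["top"],d["scene"]
T=lambda u,v:(205+u/6-.4,135+v/6-.4)
S=lambda u,v:(210+u/4-.4,180+v/4-.4)
tc=[T(122,40),T(52,382),T(660,496),T(720,148)];sc=[S(223,432),S(460,322),S(235,57),S(25,135)]
P=np.array([onz(t,*p,.08) for p in tc]);Q=np.array([onz(s,*p,.08) for p in sc])
for X in(P,Q):
    m=X.mean(0);a=(X[0]+X[1]-X[2]-X[3])/2;b=(X[0]+X[3]-X[1]-X[2])/2
    print("ext",m.round(4),np.linalg.norm(a),np.linalg.norm(b),np.arctan2(-a[0],a[1]),np.arctan2(b[1],b[0]))
for a,b in zip(tc,sc):print(*tri(t,a,s,b))
# tips
print("tipL",tri(t,T(40,173),s,S(358,319)));print("tipR",tri(t,T(733,301),s,S(123,18)))
U=lambda u,v:(105+u/8-.4,200+v/8-.4);W=lambda u,v:(360+(u-525)/3-.4,265+v/3-.4)
X=np.array([onz(t,*U(*p),.006) for p in[(140,65),(92,285),(582,372),(620,152)]])
m=X.mean(0);a=(X[0]+X[1]-X[2]-X[3])/2;b=(X[0]+X[3]-X[1]-X[2])/2
print("stand",m.round(4),np.linalg.norm(a),np.linalg.norm(b),np.arctan2(-a[0],a[1]),np.arctan2(b[1],b[0]))
print("grip L,R mid top", onz(t,*U(163,172),.101),onz(t,*U(350,205),.101))
print("earL",onz(t,*U(62,160),.055),onz(t,*U(92,125),.055),onz(t,*U(75,205),.055))
print("scene grip far top edge",onz(s,*W(670,40),.101),onz(s,*W(727,95),.101))
```

```text
ext [0.5707 0.0218 0.08  ] 0.23577824655702728 0.13725040623489262 -0.17395108104126256 -0.16819700532492962
ext [0.572  0.0253 0.08  ] 0.23600402491892822 0.13560753326864927 -0.183158906055463 -0.18020339335367766
[0.65903799 0.12721688 0.07761893] 0.0008802170216013872
[0.52406956 0.15049741 0.07488846] 0.0009481987884046154
[ 0.48207628 -0.0821431   0.07734051] 0.0020873917636721187
[ 0.61751125 -0.10524018  0.07852972] 0.0023997343488814152
tipL (array([0.59356241, 0.14830896, 0.12838931]), np.float64(0.000535614022743887))
tipR (array([ 0.54694288, -0.1035636 ,  0.12836172]), np.float64(0.004306557146695376))
stand [0.4628 0.3147 0.006 ] 0.15118391184693536 0.06808743008258944 -0.16609763920578738 -0.13610434534758756
grip L,R mid top [0.46669235 0.3396484  0.101     ] [0.45808986 0.28750973 0.101     ]
earL [0.47447143 0.38624105 0.055     ] [0.48481591 0.37826427 0.055     ] [0.46138375 0.38157235 0.055     ]
scene grip far top edge [0.45368633 0.29464399 0.101     ] [0.46163595 0.34062718 0.101     ]
```

```bash
cat >> h.py <<'E'
from scipy.spatial.transform import Rotation as Ro
def go(pos,yaw):
    """units for a move to pos with tool down, jaw line at world angle yaw"""
    s=ctrl.state();q=np.array(s["eef_rot"]);R=Ro.from_quat(q[[1,2,3,0]])
    y=np.array([np.cos(yaw),np.sin(yaw),0]);z=np.array([0,0,-1.]);T=Ro.from_matrix(np.c_[np.cross(y,z),y,z])
    print("shift",(R.inv().apply(np.array(pos)-s["tool_pos"])/.025).round(3),"turn",np.degrees((R.inv()*T).as_rotvec()/8).round(3))
E
python3 -c "
from h import *
go([.463,.316,.20],-.165)"
```

```text
shift [-14.584  -5.959   2.115] turn [-7.0000e-03  5.0000e-03  1.0543e+01]
```

>>> servo_tool --pt "-14.58 -5.96 2.1 0 0 10.54" --pt "-14.58 -5.96 2.1 0 0 10.54" --pt "-14.58 -5.96 2.1 0 0 10.54" --pt "-14.58 -5.96 2.1 0 0 10.54" --pt "-14.58 -5.96 2.1 0 0 10.54" --pt "-14.58 -5.96 2.1 0 0 10.54" --pt "-14.58 -5.96 2.1 0 0 10.54" --pt "-14.58 -5.96 2.1 0 0 10.54" --pt "-14.58 -5.96 2.1 0 0 10.54" --pt "-14.58 -5.96 2.1 0 0 10.54" --pt "-14.58 -5.96 2.1 0 0 10.54" --pt "-14.58 -5.96 2.1 0 0 10.54" --pt "-14.58 -5.96 2.1 0 0 10.54" --pt "-14.58 -5.96 2.1 0 0 10.54" --pt "-14.58 -5.96 2.1 0 0 10.54" --hand 60

```text
clock: 1.6
tool_pos: [0.4628, 0.3164, 0.2008]
eef_rot: [0.0, 0.762, 0.647, 0.0]
wrist_force: [0.5, 0.6, 0.3]
finger_gap: 0.0598
grasp_force: 0.0
```

```bash
python3 -c "
from h import *
go([.463,.316,.094],-.165)
d=pickle.load(open('c0.pkl','rb'));t=d['top']
c=ctrl.camera('scene');pickle.dump(c,open('c1.pkl','wb'))
im=crop(c,350,200,120,130,4,'');sv(im,'g1')"
```

```text
shift [-0.013  0.009  4.273] turn [0.    0.    0.013]
```

View pics/g1.png

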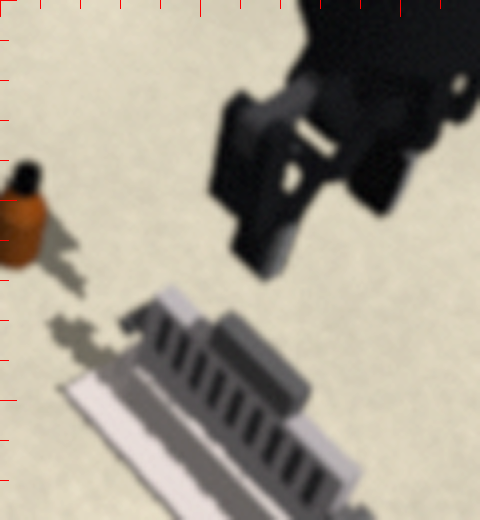

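The fingers straddle the grip block (crop px 250,360), so I'll descend and close gently.

>>> servo_tool --pt "0 0 1 0 0 0" --pt "0 0 2 0 0 0" --pt "0 0 3 0 0 0" --pt "0 0 3.7 0 0 0" --pt "0 0 4.1 0 0 0" --pt "0 0 4.27 0 0 0" --pt "0 0 4.27 0 0 0" --pt "0 0 4.27 0 0 0"

```text
clock: 2.45
tool_pos: [0.4633, 0.3164, 0.0949]
eef_rot: [0.0, 0.763, 0.647, 0.001]
wrist_force: [-0.5, -0.2, 0.2]
finger_gap: 0.06
grasp_force: 0.0
```

>>> servo_tool --pt "0 0 0 0 0 0" --pt "0 0 0 0 0 0" --pt "0 0 0 0 0 0" --pt "0 0 0 0 0 0" --pt "0 0 0 0 0 0" --pt "0 0 0 0 0 0" --pt "0 0 0 0 0 0" --pt "0 0 0 0 0 0" --pt "0 0 0 0 0 0" --pt "0 0 0 0 0 0" --hand 0 --squeeze 30

```text
clock: 3.45
tool_pos: [0.4631, 0.3163, 0.0944]
eef_rot: [0.0, 0.763, 0.647, 0.0]
wrist_force: [-1.3, -0.6, 6.5]
finger_gap: 0.0113
grasp_force: 32.8
```

>>> servo_tool --pt "0 0 -0.2 0 0 0" --pt "0 0 -0.6 0 0 0" --pt "0 0 -1.2 0 0 0" --pt "0 0 -2 0 0 0" --pt "0 0 -3 0 0 0" --pt "0 0 -4 0 0 0" --pt "0 0 -5 0 0 0" --pt "0 0 -6 0 0 0" --pt "0 0 -6.4 0 0 0" --pt "0 0 -6.6 0 0 0" --pt "0 0 -6.6 0 0 0" --pt "0 0 -6.6 0 0 0" --squeeze 40

```text
clock: 4.65
tool_pos: [0.4627, 0.3161, 0.258]
eef_rot: [-0.0, 0.763, 0.647, -0.001]
wrist_force: [0.5, 0.9, -1.5]
finger_gap: 0.0114
grasp_force: 39.1
```

```bash
python3 -c "
from h import *
go([.571,.023,.26],-.175)"
```

```text
shift [-10.854   6.194  -0.077] turn [-0.008  0.007  0.074]
```

>>> servo_tool --pt "-0.4 0.23 0 0 0 0.07" --pt "-1.2 0.7 0 0 0 0.07" --pt "-2.2 1.3 0 0 0 0.07" --pt "-3.3 1.9 0 0 0 0.07" --pt "-4.4 2.5 0 0 0 0.07" --pt "-5.5 3.1 0 0 0 0.07" --pt "-6.6 3.8 0 0 0 0.07" --pt "-7.7 4.4 0 0 0 0.07" --pt "-8.8 5.0 0 0 0 0.07" --pt "-9.7 5.5 0 0 0 0.07" --pt "-10.4 5.9 0 0 0 0.07" --pt "-10.75 6.13 0 0 0 0.07" --pt "-10.85 6.19 0 0 0 0.07" --pt "-10.85 6.19 0 0 0 0.07" --pt "-10.85 6.19 0 0 0 0.07"

```text
clock: 6.15
tool_pos: [0.5709, 0.0239, 0.259]
eef_rot: [-0.0, 0.766, 0.643, -0.0]
wrist_force: [-0.1, 0.1, -2.8]
finger_gap: 0.0112
grasp_force: 39.0
```

```bash
python3 -c "
from h import *
s=ctrl.state();print(s['tool_pos'],s['wrist_force'])
t=ctrl.camera('top');c=ctrl.camera('scene');pickle.dump([t,c],open('c2.pkl','wb'))
im=np.zeros((600,800,3),np.uint8)
im[:400,:560]=crop(t,200,130,140,100,4,'');sv(crop(c,205,100,130,150,4,''),'sc2')
im[:,:]=0;a=crop(t,205,135,125,80,3,'');b=crop(c,210,130,105,150,4,'');im[:240,:375]=a;im[:600,378:798]=b
sv(im,'m2')"
```

```text
[0.57092253 0.02394765 0.25900905] [-0.1225183   0.08709535 -2.79237412]
```

View pics/m2.png

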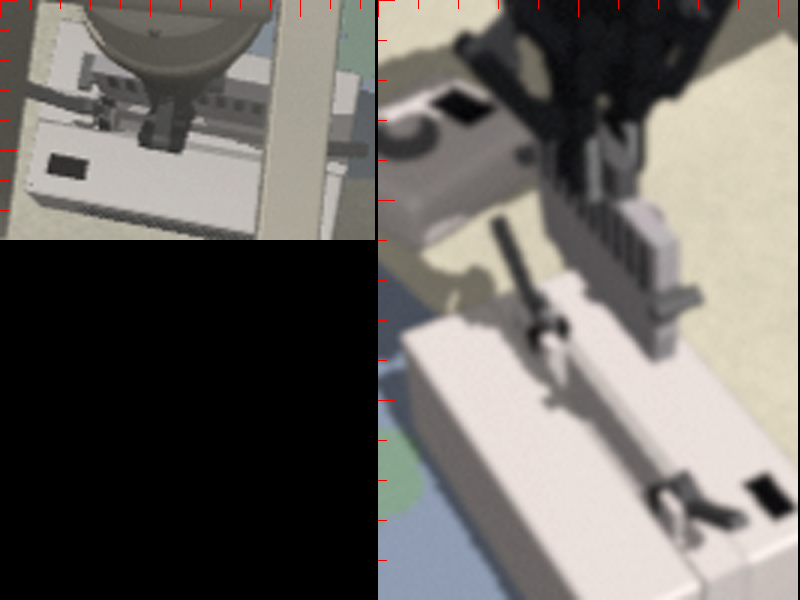

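Run:
```python
from h import *
t,c=pickle.load(open("c2.pkl","rb"))
S=lambda u,v:(210+(u-378)/4-.4,130+v/4-.4)
yaw=-.175;ex=np.array([np.cos(yaw),np.sin(yaw)]);ey=np.array([-ex[1],ex[0]]);o=np.array([.5709,.0239])
def L(n,p,z):
    q=onz(c,*S(*p),z)[:2]-o;print(n,(q@ex*1e3).round(1),(q@ey*1e3).round(1))
b=.1706
L("foot +x",(650,357),b);L("foot -x",(677,348),b)
L("ear top outer -x",(704,290),b+.049);L("ear bot outer -x",(702,300),b+.041)
L("platetop +x",(658,238),b+.075);L("platetop -x",(680,228),b+.075)
print("slot/cheek refs, relative to TCP xy")
# predicted pixels of slot in scene for hypotheses centre o
import cv2
im=c["frame"].copy()
def box(P,ox,oy,z):
    return [proj(c,[*(o+ (x+ox)*ex+(y+oy)*ey),z]) for x,y in P]
for n,(x,y,z) in {"slot+y+x":(.0075,.0625,.08),"slot+y-x":(-.0075,.0625,.08),"bev+x -y":(.0115,-.0625,.08),"bev-x -y":(-.0115,-.0625,.08),"bev-x +y":(-.0115,.0625,.08),"bev+x+y":(.0115,.0625,.08)}.items():
    p=proj(c,[*(o+x*ex+y*ey),z]);print(n,((p[0]+.4-210)*4+378).round(),((p[1]+.4-130)*4).round())
p=proj(c,[*o,.08]);
sv(crop(c,240,190,75,85,7,''),'m3')
```

```text
foot +x 3.0 50.9
foot -x -11.3 52.1
ear top outer -x -14.3 69.7
ear bot outer -x -14.8 67.4
platetop +x 1.0 54.8
platetop -x -11.0 53.7
slot/cheek refs, relative to TCP xy
slot+y+x 654.0 502.0
slot+y-x 679.0 491.0
bev+x -y 535.0 357.0
bev-x -y 572.0 343.0
bev-x +y 686.0 488.0
bev+x+y 647.0 505.0
```

View pics/m3.png

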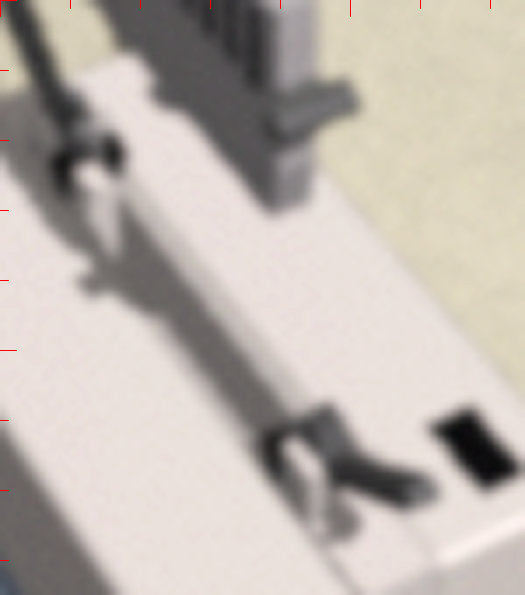

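Run:
```python
from h import *
t,c=pickle.load(open("c2.pkl","rb"));d=pickle.load(open("c0.pkl","rb"))
yaw=-.175;ex=np.array([np.cos(yaw),np.sin(yaw)]);ey=np.array([-ex[1],ex[0]]);o=np.array([.5709,.0239])
def L(cam,n,p,z):
    q=onz(cam,*p,z)[:2]-o;print(n,(q@ex*1e3).round(1),(q@ey*1e3).round(1))
Tp=lambda u,v:(205+u/3-.4,135+v/3-.4)
L(t,"top ear +x",Tp(88,53),.2196);L(t,"top ear -x",Tp(82,91),.2196)
print(tri(t,Tp(80,88),c,(210+(704-378)/4-.4,130+290/4-.4)), "expect", o-.012*ex+.072*ey)
S=lambda u,v:(240+u/7-.4,190+v/7-.4)
L(c,"bev +x",S(90,270),.08);L(c,"bev +x",S(250,450),.08);L(c,"bev -x",S(140,195),.08);L(c,"bev -x",S(315,395),.08)
T=lambda u,v:(205+u/6-.4,135+v/6-.4)
t0=d["top"]
for n,p in {"bev+x L":(262,207),"bev+x R":(555,262),"bev-x L":(215,263),"bev-x R":(548,325)}.items(): L(t0,"top "+n,T(*p),.08)
# ear patch brightness
g=cv2.cvtColor(t["frame"],cv2.COLOR_BGR2GRAY);print(g[148:170,225:245])
```

```text
top ear +x 11.6 68.1
top ear -x -14.3 66.8
(array([0.56970523, 0.09429577, 0.21976044]), np.float64(0.0020629227467637776)) expect [0.57161907 0.09688961]
bev +x 18.0 -32.7
bev +x 11.6 56.2
bev -x -11.4 -54.7
bev -x -15.8 47.3
top bev+x L 13.4 49.9
top bev+x R 13.1 -65.0
top bev-x L -11.5 63.3
top bev-x R -11.6 -66.8
[[144 143 143 143 143 143 142 143 143 143 130  89  90 112  72  65  63  63
   63  63]
 [145 143 144 143 143 143 143 145 143 143 142 124  61  90 108  72  66  64
   64  63]
 [144 144 143 144 144 143 143 144 144 144 144 135 100  62  78  74  73  68
   64  65]
 [144 144 144 144 143 144 143 143 143 143 144 142 130  81  60  73  71  75
   70  64]
 [143 145 145 145 144 144 143 135 115 128 131 142 139 129  79  60  74  73
   75  74]
 [145 144 145 144 144 143 144 133  91  83  85 101 123 124 115  72  60  70
   67  75]
 [144 145 145 144 144 144 137 107  80  79  82  98 122 121 120 110  73  55
   63  64]
 [146 145 145 145 145 145 139 114  79  79  85 106 122 120 121 120 113  89
   52  56]
 [145 145 145 145 145 144 136 101  82  78  87 114 122 122 122 123 121 120
  108  55]
 [145 145 145 14
[... 389 characters left out ...]
  43  43
   52  65]
 [146 147 145 147 146 134  90  82  79  74  62  64  55  62  65  62  47  41
   44  55]
 [146 147 146 146 146 132  81  80  78  72  87 131  91  61  62  62  51  41
   44  52]
 [140 143 145 147 147 131  70  54  60  68  94 144 127  61  61  62  62  57
   55  53]
 [113 131 133 136 135 138 135 116 109  98 125 144 136  93  62  61  60  60
   62  64]
 [ 69  94 119 118 135 134 128 144 142 142 143 140 122 104  94  64  61  61
   61  62]
 [ 57  61  64  65  75  83  79  85  96 104 128 127 115  71  51  53  65  63
   64  62]
 [ 58  58  57  58  58  59  59  61  66  73  78  79  71  66  41  42  46  48
   59  68]
 [ 60  59  57  58  58  58  58  59  65  71  67  58  63  76  46  39  39  42
   65  84]]
```

The cassette hangs slightly toward -y in the hand. I'll correct by +3.5 mm along the slot and +2.5 mm across it, then come down to just above the mouth and check.

>>> servo_tool --pt "0.14 0.1 0.3 0 0 0" --pt "0.14 0.1 0.8 0 0 0" --pt "0.14 0.1 1.4 0 0 0" --pt "0.14 0.1 2 0 0 0" --pt "0.14 0.1 2.5 0 0 0" --pt "0.14 0.1 2.8 0 0 0" --pt "0.14 0.1 2.95 0 0 0" --pt "0.14 0.1 3 0 0 0" --pt "0.14 0.1 3 0 0 0" --pt "0.14 0.1 3 0 0 0"

```text
clock: 7.25
tool_pos: [0.5745, 0.0262, 0.1846]
eef_rot: [0.0, 0.766, 0.643, 0.0]
wrist_force: [-1.1, -0.2, -1.5]
finger_gap: 0.0116
grasp_force: 39.0
```

```bash
python3 -c "
from h import *
s=ctrl.state();print(s['tool_pos'],s['wrist_force'])
t=ctrl.camera('top');c=ctrl.camera('scene');pickle.dump([t,c],open('c3.pkl','wb'))
im=np.zeros((600,800,3),np.uint8)
im[:600,:490]=crop(c,240,195,70,100,7,'')[:600,:490]
im[:275,493:793]=crop(t,205,145,60,55,5,'')
im[280:600,493:793]=crop(t,280,155,60,64,5,'')
sv(im,'m4')"
```

```text
[0.57445815 0.02620073 0.18459398] [-1.07249202 -0.23111685 -1.51104099]
```

View pics/m4.png

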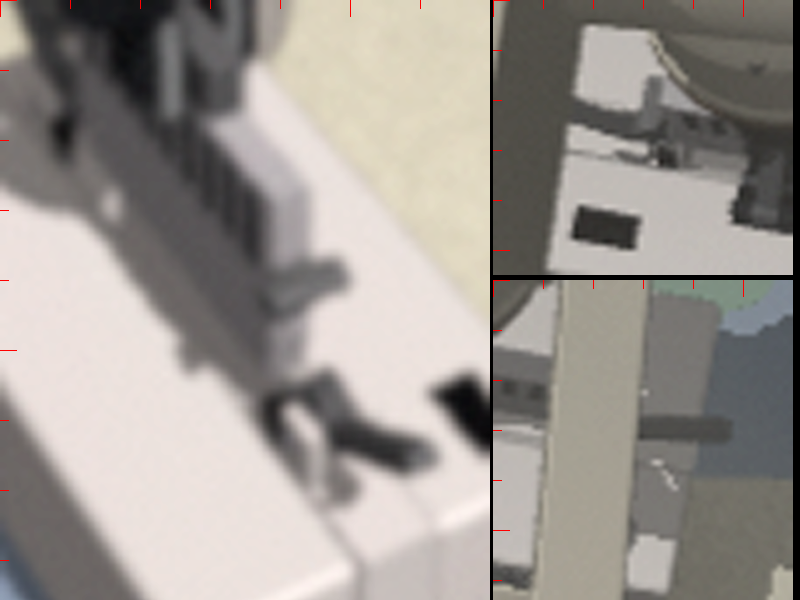

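The cassette hangs just above the mouth: foot end near crop px (285,390), ear near (345,275), with the lever hinge beyond it. I'll quantify the ear position against the slot.

Run:
```python
from h import *
t,c=pickle.load(open("c3.pkl","rb"))
yaw=-.175;ex=np.array([np.cos(yaw),np.sin(yaw)]);ey=np.array([-ex[1],ex[0]]);o=np.array([.5745,.0262]);b=.1846-.0884
def L(cam,n,p,z):
    q=onz(cam,*p,z)[:2]-o;print(n,(q@ex*1e3).round(1),(q@ey*1e3).round(1))
Tp=lambda u,v:(205+(u-493)/5-.4,145+v/5-.4);S=lambda u,v:(240+u/7-.4,195+v/7-.4)
L(t,"top ear +x out",Tp(646,77),b+.049);L(t,"ear +x in",Tp(662,77),b+.049)
L(c,"sc ear -x top out",S(350,275),b+.049);L(c,"foot+x",S(268,393),b);L(c,"foot-x",S(300,378),b)
L(c,"plate top -x",S(305,185),b+.075);L(c,"plate top +x",S(268,205),b+.075)
for n,P in {"slot +y end +x":(.0075,.0625,.08),"-x":(-.0075,.0625,.08),"footX+":(.006,.056,b),"footX-":(-.006,.056,b)}.items():
    p=proj(c,[*(o+P[0]*ex+P[1]*ey),P[2]]);print(n,(p-[240,195]+.4)*7)
g=cv2.cvtColor(t["frame"],cv2.COLOR_BGR2GRAY);print(g[158:176,230:246])
p=np.array([.5707,.0218])-o;print("ext top:",p@ex,p@ey);p=np.array([.572,.0253])-o;print("ext scene:",p@ex,p@ey)
```

```text
top ear +x out 10.8 71.0
ear +x in 12.0 64.2
sc ear -x top out -12.4 72.6
foot+x 6.8 60.9
foot-x -4.0 60.6
plate top -x -5.9 59.0
plate top +x 6.5 60.6
slot +y end +x [268.7457582  434.70171639]
-x [313.27749645 414.83352035]
footX+ [261.81613566 380.71512548]
footX- [297.81357139 364.97854945]
[[144 145 145 144 144 144 144 143 132  98 106 109  72  63  64  62]
 [145 145 145 144 145 144 144 144 144 126  80 110 107  64  64  63]
 [145 146 145 144 145 134  98  99 104 115  78  82 109 106  68  62]
 [145 146 144 146 139 113  81  79  90 114 111  77  79  92  72  66]
 [144 145 145 144 139 114  81  77  89 115 122 112  78  71  70  75]
 [146 146 144 145 133  90  82  78  91 120 122 121 110  73  60  67]
 [145 146 144 145 133  89  81  81  98 123 122 121 124 111  73  60]
 [138 143 145 144 131  80  80  82  99 122 122 121 123 121 111  72]
 [133 128 144 139 114  81  79  76  73  79  89 107 112 122 121 114]
 [ 83  79  84  90  77  81  77  78  74  64  67  67  64  70  80  82]
 [ 59  59  59  66  74  81  78  76  69  63  66  64  59  43  46  51]
 [ 57  58  59  66  77  81  78  75  61  51  63  65  61  49  42  45]
 [ 58  57  60  66  73  80  76  66  48  53  66  62  63  59  44  45]
 [ 59  57  59  64  61  53  50  50  47  53  66  61  62  61  63  63]
 [ 81  57  53  51  49  53  49  46  48  50  62  62  62  61  61  62]
 [141 134 115 113 105  89  54  56  73  68  61  69  72  64  65  63]
 [145 144 143 142 142 130  81  76  50  58  70  75  85  68  65  69]
 [ 82  95 106 127 133 130  68  65  40  43  48  63  85  65  71  84]]
ext top: -0.0029758850424269497 -0.004994407694037377
ext scene: -0.002305119023428154 -0.0013215242289984414
```

Up close, the cassette is centred in the hand and the slot lies about 2.2 mm back across and 2.8 mm back along. I'll correct and enter the mouth slowly.

>>> servo_tool --pt "-0.11 -0.09 0 0 0 0" --pt "-0.11 -0.09 0.15 0 0 0" --pt "-0.11 -0.09 0.3 0 0 0" --pt "-0.11 -0.09 0.45 0 0 0" --pt "-0.11 -0.09 0.55 0 0 0" --pt "-0.11 -0.09 0.65 0 0 0" --pt "-0.11 -0.09 0.7 0 0 0" --pt "-0.11 -0.09 0.75 0 0 0" --pt "-0.11 -0.09 0.75 0 0 0"

```text
clock: 8.25
tool_pos: [0.5715, 0.0239, 0.1652]
eef_rot: [-0.0, 0.766, 0.643, -0.0]
wrist_force: [-0.4, -0.7, -1.1]
finger_gap: 0.0115
grasp_force: 39.1
```

>>> servo_tool --pt "0 0 0.04 0 0 0" --pt "0 0 0.08 0 0 0" --pt "0 0 0.12 0 0 0" --pt "0 0 0.16 0 0 0" --pt "0 0 0.2 0 0 0" --pt "0 0 0.2 0 0 0"

```text
clock: 8.85
tool_pos: [0.5715, 0.0239, 0.1602]
eef_rot: [-0.0, 0.766, 0.643, -0.0]
wrist_force: [0.0, -0.1, -1.5]
finger_gap: 0.0116
grasp_force: 39.1
```

>>> servo_tool --pt "0 0 0.04 0 0 0" --pt "0 0 0.08 0 0 0" --pt "0 0 0.12 0 0 0" --pt "0 0 0.16 0 0 0" --pt "0 0 0.2 0 0 0" --pt "0 0 0.2 0 0 0"

```text
clock: 9.45
tool_pos: [0.5715, 0.0239, 0.1551]
eef_rot: [-0.0, 0.766, 0.643, -0.0]
wrist_force: [-0.1, -0.1, -1.8]
finger_gap: 0.0116
grasp_force: 39.1
```

>>> servo_tool --pt "0 0 0.05 0 0 0" --pt "0 0 0.1 0 0 0" --pt "0 0 0.15 0 0 0" --pt "0 0 0.2 0 0 0" --pt "0 0 0.25 0 0 0" --pt "0 0 0.25 0 0 0"

```text
clock: 10.05
tool_pos: [0.5715, 0.0239, 0.1488]
eef_rot: [-0.0, 0.766, 0.643, -0.0]
wrist_force: [0.3, 0.1, -1.4]
finger_gap: 0.0112
grasp_force: 39.1
```

>>> servo_tool --pt "0 0 0.02 0 0 0" --pt "0 0 0.04 0 0 0" --pt "0 0 0.06 0 0 0" --pt "0 0 0.06 0 0 0"

```text
clock: 10.45
tool_pos: [0.5715, 0.0239, 0.1475]
eef_rot: [-0.0, 0.766, 0.643, -0.0]
wrist_force: [-0.0, 0.1, -2.2]
finger_gap: 0.0113
grasp_force: 39.1
```

>>> servo_tool --pt "0 0 0.02 0 0 0" --pt "0 0 0.04 0 0 0" --pt "0 0 0.06 0 0 0" --pt "0 0 0.06 0 0 0"

```text
clock: 10.85
tool_pos: [0.5715, 0.0239, 0.146]
eef_rot: [-0.0, 0.766, 0.643, -0.0]
wrist_force: [0.3, -0.9, -1.9]
finger_gap: 0.0114
grasp_force: 39.1
```

Underside is at about 57.6 mm with no contact yet, so I'll keep creeping down.

>>> servo_tool --pt "0 0 0.02 0 0 0" --pt "0 0 0.04 0 0 0" --pt "0 0 0.04 0 0 0"

```text
clock: 11.15
tool_pos: [0.5716, 0.0239, 0.1451]
eef_rot: [0.0, 0.766, 0.643, -0.0]
wrist_force: [0.7, 0.2, -0.7]
finger_gap: 0.0113
grasp_force: 39.2
```

>>> servo_tool --pt "0 0 0.02 0 0 0" --pt "0 0 0.04 0 0 0" --pt "0 0 0.04 0 0 0"

```text
clock: 11.45
tool_pos: [0.5717, 0.0239, 0.1446]
eef_rot: [0.0, 0.766, 0.643, 0.0]
wrist_force: [-0.8, -1.4, 4.3]
finger_gap: 0.011
grasp_force: 40.3
```

Contact came at about 4 N with the underside at about 56 mm, so it's resting on the toes. I'll release and rise.

>>> servo_tool --pt "0 0 -0.02 0 0 0" --pt "0 0 -0.02 0 0 0" --pt "0 0 -0.02 0 0 0" --pt "0 0 -0.02 0 0 0" --pt "0 0 -0.02 0 0 0" --pt "0 0 -0.02 0 0 0" --hand 50

```text
clock: 12.05
tool_pos: [0.5715, 0.0239, 0.1445]
eef_rot: [-0.0, 0.766, 0.643, -0.0]
wrist_force: [0.2, -0.6, -0.6]
finger_gap: 0.0503
grasp_force: 0.0
```

>>> servo_tool --pt "0 0 -0.5 0 0 0" --pt "0 0 -1.5 0 0 0" --pt "0 0 -3 0 0 0" --pt "0 0 -4.5 0 0 0" --pt "0 0 -5 0 0 0" --pt "0 0 -5 0 0 0" --hand 50

```text
clock: 12.65
tool_pos: [0.5721, 0.0239, 0.2723]
eef_rot: [0.001, 0.766, 0.643, 0.001]
wrist_force: [0.2, -0.3, -1.0]
finger_gap: 0.0498
grasp_force: 0.0
```

```bash
python3 -c "
from h import *
c=ctrl.camera('scene');t=ctrl.camera('top');pickle.dump([t,c],open('c4.pkl','wb'))
im=np.zeros((600,800,3),np.uint8)
im[:600,:588]=crop(c,225,175,98,100,6,'')
im[:,592:792]=crop(t,200,140,40,120,5,'')[:600]
sv(im,'m5')"
```

```text
(no output)
```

View pics/m5.png

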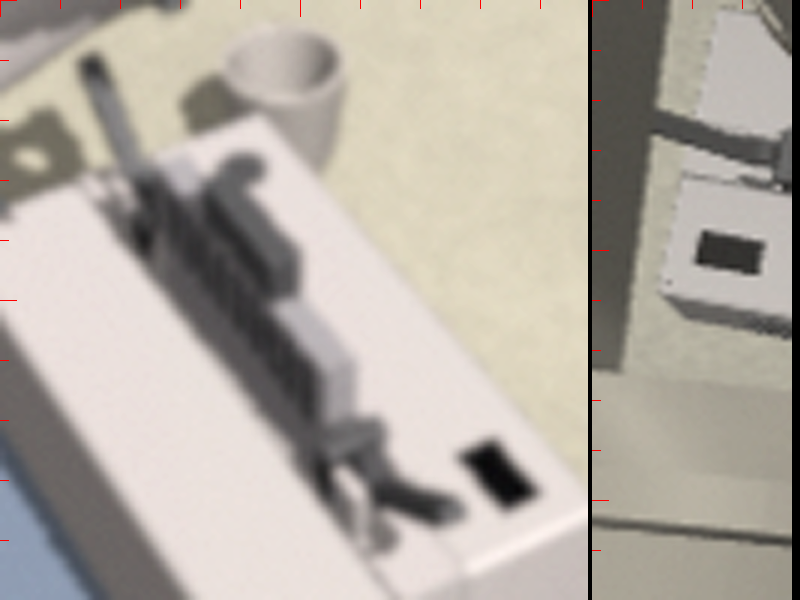

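The cassette sits straight in the slot on the toes: grip block around crop px (255,235), ear at (350,435) on the left lever. Both levers are open, and the drill box, polish bottle and pot haven't been touched. Next I'll close the fingers and go outside the left lever.

>>> servo_tool --pt "1.5 -0.04 0 0 0 0" --pt "3 -0.04 0 0 0 0" --pt "4.5 -0.04 0 0 0 0" --pt "5.8 -0.04 0 0 0 0" --pt "6.2 -0.04 0 0 0 0" --pt "6.2 -0.04 1 0 0 0" --pt "6.2 -0.04 2.2 0 0 0" --pt "6.2 -0.04 3.4 0 0 0" --pt "6.2 -0.04 4.4 0 0 0" --pt "6.2 -0.04 5.2 0 0 0" --pt "6.2 -0.04 5.5 0 0 0" --pt "6.2 -0.04 5.5 0 0 0" --hand 0

```text
clock: 13.95
tool_pos: [0.5968, 0.1763, 0.1307]
eef_rot: [-0.001, 0.766, 0.643, -0.001]
wrist_force: [-0.2, -0.3, -0.2]
finger_gap: 0.0001
grasp_force: 0.0
```

```bash
cat >> h.py <<'E'
def loc(E=(.5708,.0231),yaw=-.175):
    s=ctrl.state();ex=np.array([np.cos(yaw),np.sin(yaw)]);ey=np.array([-ex[1],ex[0]])
    p=np.array(s["tool_pos"]);q=p[:2]-E;f=np.array(s["wrist_force"])
    print("clock",round(s["clock"],2),"local xyz mm",(q@ex*1e3).round(1),(q@ey*1e3).round(1),(p[2]*1e3).round(1),"F local",(f[:2]@ex).round(1),(f[:2]@ey).round(1),f[2].round(1),"gap",s["finger_gap"])
E
python3 -c "
from h import *
loc()"
```

```text
clock 13.95 local xyz mm -1.0 155.4 130.7 F local -0.1 -0.4 -0.2 gap 5.0663295861629364e-05
```

>>> servo_tool --pt "-0.12 0 0 0 0 0" --pt "-0.24 0 0 0 0 0" --pt "-0.36 0 0 0 0 0" --pt "-0.48 0 -0.05 0 0 0" --pt "-0.6 0 -0.1 0 0 0" --pt "-0.72 0 -0.15 0 0 0" --pt "-0.84 0 -0.2 0 0 0" --pt "-0.96 0 -0.25 0 0 0" --pt "-1.08 0 -0.3 0 0 0" --pt "-1.2 0 -0.35 0 0 0" --pt "-1.2 0 -0.35 0 0 0"

```text
clock: 15.05
tool_pos: [0.5925, 0.1474, 0.1416]
eef_rot: [0.0, 0.766, 0.643, 0.001]
wrist_force: [0.4, 4.1, 1.2]
finger_gap: -0.0003
grasp_force: 2.1
```

```bash
python3 -c "
from h import *
loc()"
```

```text
clock 15.05 local xyz mm -0.3 126.2 141.6 F local -0.3 4.1 1.2 gap -0.0003192497206411739
```

>>> servo_tool --pt "-0.08 0 -0.02 0 0 0" --pt "-0.16 0 -0.04 0 0 0" --pt "-0.24 0 -0.06 0 0 0" --pt "-0.32 0 -0.08 0 0 0" --pt "-0.32 0 -0.08 0 0 0"

```text
clock: 15.55
tool_pos: [0.591, 0.1394, 0.1432]
eef_rot: [0.0, 0.766, 0.643, 0.0]
wrist_force: [1.1, 3.4, 1.4]
finger_gap: 0.0004
grasp_force: 1.8
```

>>> servo_tool --pt "-0.06 0 -0.01 0 0 0" --pt "-0.12 0 -0.02 0 0 0" --pt "-0.18 0 -0.03 0 0 0" --pt "-0.18 0 -0.03 0 0 0"

```text
clock: 15.95
tool_pos: [0.5901, 0.1348, 0.1437]
eef_rot: [0.0, 0.766, 0.643, 0.0]
wrist_force: [0.6, 4.2, 1.9]
finger_gap: -0.0001
grasp_force: 1.9
```

>>> servo_tool --pt "-0.06 0 -0.01 0 0 0" --pt "-0.12 0 -0.02 0 0 0" --pt "-0.18 0 -0.03 0 0 0" --pt "-0.18 0 -0.03 0 0 0"

```text
clock: 16.35
tool_pos: [0.5893, 0.1304, 0.1443]
eef_rot: [0.0, 0.766, 0.643, -0.0]
wrist_force: [0.4, 3.4, 2.0]
finger_gap: -0.0
grasp_force: 1.8
```

>>> servo_tool --pt "-0.06 0 0 0 0 0" --pt "-0.12 0 0 0 0 0" --pt "-0.18 0 0 0 0 0" --pt "-0.18 0 0 0 0 0"

```text
clock: 16.75
tool_pos: [0.5885, 0.126, 0.1443]
eef_rot: [0.0, 0.766, 0.643, -0.0]
wrist_force: [-0.2, 4.1, 2.1]
finger_gap: 0.0002
grasp_force: 1.8
```

>>> servo_tool --pt "-0.05 0 0 0 0 0" --pt "-0.1 0 0 0 0 0" --pt "-0.15 0 0 0 0 0" --pt "-0.15 0 0 0 0 0"

```text
clock: 17.15
tool_pos: [0.5878, 0.1223, 0.1443]
eef_rot: [0.0, 0.766, 0.643, -0.0]
wrist_force: [2.0, 4.0, 2.1]
finger_gap: -0.0001
grasp_force: 2.0
```

>>> servo_tool --pt "-0.05 0 0 0 0 0" --pt "-0.1 0 0 0 0 0" --pt "-0.1 0 0 0 0 0"

```text
clock: 17.45
tool_pos: [0.5874, 0.1199, 0.1443]
eef_rot: [0.0, 0.766, 0.643, -0.0]
wrist_force: [0.6, 3.7, 1.8]
finger_gap: 0.0001
grasp_force: 2.0
```

The lever is near upright, so I'll back off, raise the fingertips to near the lever tip, and push again.

>>> servo_tool --pt "0.12 0 0 0 0 0" --pt "0.12 0 -0.4 0 0 0" --pt "0.12 0 -0.7 0 0 0" --pt "0.05 0 -0.7 0 0 0" --pt "-0.02 0 -0.7 0 0 0" --pt "-0.08 0 -0.7 0 0 0" --pt "-0.12 0 -0.7 0 0 0" --pt "-0.12 0 -0.7 0 0 0"

```text
clock: 18.25
tool_pos: [0.587, 0.1173, 0.1619]
eef_rot: [-0.0, 0.766, 0.643, 0.0]
wrist_force: [0.5, 6.4, 1.9]
finger_gap: 0.0001
grasp_force: 3.0
```

>>> servo_tool --pt "-0.05 0 0 0 0 0" --pt "-0.1 0 0 0 0 0" --pt "-0.1 0 0 0 0 0"

```text
clock: 18.55
tool_pos: [0.5866, 0.1152, 0.162]
eef_rot: [-0.0, 0.766, 0.643, 0.001]
wrist_force: [0.6, 9.6, 3.7]
finger_gap: -0.0001
grasp_force: 4.9
```

>>> servo_tool --pt "-0.05 0 0 0 0 0" --pt "-0.1 0 0 0 0 0" --pt "-0.1 0 0 0 0 0"

```text
clock: 18.85
tool_pos: [0.5863, 0.1132, 0.1622]
eef_rot: [-0.001, 0.766, 0.643, 0.001]
wrist_force: [1.9, 13.3, 5.2]
finger_gap: -0.0001
grasp_force: 7.0
```

>>> servo_tool --pt "-0.03 0 0 0 0 0" --pt "-0.05 0 0 0 0 0" --pt "-0.05 0 0 0 0 0" --pt "-0.05 0 0 0 0 0"

```text
clock: 19.25
tool_pos: [0.5861, 0.1123, 0.1623]
eef_rot: [-0.001, 0.766, 0.643, 0.002]
wrist_force: [3.1, 15.3, 5.9]
finger_gap: -0.0003
grasp_force: 8.4
```

```bash
python3 -c "
from h import *
loc()"
```

```text
clock 19.25 local xyz mm -0.4 90.5 162.3 F local 0.4 15.6 5.9 gap -0.00031526888296800617
```

>>> servo_tool --pt "-0.03 0 0 0 0 0" --pt "-0.05 0 0 0 0 0" --pt "-0.05 0 0 0 0 0" --pt "-0.05 0 0 0 0 0"

```text
clock: 19.65
tool_pos: [0.586, 0.1114, 0.1624]
eef_rot: [-0.001, 0.766, 0.643, 0.002]
wrist_force: [2.6, 18.4, 6.0]
finger_gap: 0.0
grasp_force: 9.5
```

```bash
python3 -c "
from h import *
loc();print(ctrl.state()['effort'])"
```

```text
clock 19.65 local xyz mm -0.4 89.5 162.4 F local -0.6 18.6 6.0 gap 4.167582635903518e-05
[-1.04688942e+01 -7.33994651e+01 -4.99641109e+01 -5.58220893e+00
  1.18406843e+00  1.05594832e-02]
```

Left is firm at about 15–18 N on the reduced lever arm. I'll back off and go over to the outside of the right lever.

>>> servo_tool --pt "0.3 0 0 0 0 0" --pt "0.8 0 -0.3 0 0 0" --pt "0.8 0 -2 0 0 0" --pt "0.8 0 -3.6 0 0 0" --pt "0.6 0 -4.4 0 0 0" --pt "-0.6 0 -4.5 0 0 0" --pt "-2 0 -4.5 0 0 0" --pt "-3.5 0 -4.5 0 0 0" --pt "-5 0 -4.5 0 0 0" --pt "-6.5 0 -4.5 0 0 0" --pt "-8 0 -4.5 0 0 0" --pt "-9.2 0 -4.5 0 0 0" --pt "-9.8 0 -4.3 0 0 0" --pt "-9.8 0 -3 0 0 0" --pt "-9.8 0 -1.7 0 0 0" --pt "-9.8 0 -0.4 0 0 0" --pt "-9.8 0 0.6 0 0 0" --pt "-9.8 0 1.1 0 0 0" --pt "-9.8 0 1.2 0 0 0" --pt "-9.8 0 1.2 0 0 0"

```text
clock: 21.65
tool_pos: [0.5435, -0.1316, 0.1325]
eef_rot: [0.0, 0.766, 0.643, 0.0]
wrist_force: [0.7, 0.1, -0.0]
finger_gap: 0.0003
grasp_force: 0.0
```

```bash
python3 -c "
from h import *
loc()"
```

```text
clock 21.65 local xyz mm 0.0 -157.1 132.5 F local 0.7 0.2 -0.0 gap 0.0003002865112736033
```

>>> servo_tool --pt "0.15 0 0 0 0 0" --pt "0.3 0 0 0 0 0" --pt "0.45 0 0 0 0 0" --pt "0.57 0 -0.05 0 0 0" --pt "0.69 0 -0.1 0 0 0" --pt "0.81 0 -0.15 0 0 0" --pt "0.93 0 -0.2 0 0 0" --pt "1.05 0 -0.25 0 0 0" --pt "1.17 0 -0.3 0 0 0" --pt "1.26 0 -0.35 0 0 0" --pt "1.26 0 -0.35 0 0 0"

```text
clock: 22.75
tool_pos: [0.5488, -0.1009, 0.1412]
eef_rot: [0.001, 0.766, 0.643, -0.0]
wrist_force: [-0.9, -3.8, 1.7]
finger_gap: 0.0001
grasp_force: 2.1
```

>>> servo_tool --pt "0.08 0 -0.02 0 0 0" --pt "0.16 0 -0.04 0 0 0" --pt "0.24 0 -0.06 0 0 0" --pt "0.32 0 -0.08 0 0 0" --pt "0.32 0 -0.08 0 0 0"

```text
clock: 23.25
tool_pos: [0.55, -0.0928, 0.1428]
eef_rot: [0.0, 0.766, 0.643, -0.0]
wrist_force: [-1.0, -3.6, 2.3]
finger_gap: -0.0004
grasp_force: 1.7
```

>>> servo_tool --pt "0.06 0 -0.01 0 0 0" --pt "0.12 0 -0.02 0 0 0" --pt "0.18 0 -0.03 0 0 0" --pt "0.18 0 -0.03 0 0 0"

```text
clock: 23.65
tool_pos: [0.5508, -0.0882, 0.1433]
eef_rot: [0.0, 0.766, 0.643, -0.0]
wrist_force: [-0.1, -2.9, 1.0]
finger_gap: -0.0001
grasp_force: 1.6
```

>>> servo_tool --pt "0.06 0 -0.01 0 0 0" --pt "0.12 0 -0.02 0 0 0" --pt "0.18 0 -0.03 0 0 0" --pt "0.18 0 -0.03 0 0 0"

```text
clock: 24.05
tool_pos: [0.5515, -0.0838, 0.1441]
eef_rot: [0.0, 0.766, 0.643, -0.0]
wrist_force: [0.3, -3.3, 1.8]
finger_gap: 0.0005
grasp_force: 1.8
```

>>> servo_tool --pt "0.06 0 0 0 0 0" --pt "0.12 0 0 0 0 0" --pt "0.16 0 0 0 0 0" --pt "0.16 0 0 0 0 0"

```text
clock: 24.45
tool_pos: [0.5522, -0.08, 0.1441]
eef_rot: [0.0, 0.766, 0.643, -0.0]
wrist_force: [-0.7, -3.8, 2.4]
finger_gap: 0.0
grasp_force: 2.0
```

>>> servo_tool --pt "0.05 0 0 0 0 0" --pt "0.1 0 0 0 0 0" --pt "0.1 0 0 0 0 0"

```text
clock: 24.75
tool_pos: [0.5527, -0.0775, 0.1441]
eef_rot: [0.0, 0.766, 0.643, -0.0]
wrist_force: [0.1, -4.4, 2.3]
finger_gap: 0.0003
grasp_force: 2.1
```

```bash
python3 -c "
from h import *
loc()"
```

```text
clock 24.75 local xyz mm -0.3 -102.3 144.1 F local 0.9 -4.3 2.3 gap 0.0002575355923445654
```

>>> servo_tool --pt "-0.12 0 0 0 0 0" --pt "-0.12 0 -0.4 0 0 0" --pt "-0.12 0 -0.7 0 0 0" --pt "-0.05 0 -0.7 0 0 0" --pt "0.02 0 -0.7 0 0 0" --pt "0.08 0 -0.7 0 0 0" --pt "0.12 0 -0.7 0 0 0" --pt "0.12 0 -0.7 0 0 0"

```text
clock: 25.55
tool_pos: [0.5532, -0.0748, 0.1615]
eef_rot: [0.0, 0.766, 0.643, -0.0]
wrist_force: [-1.1, -3.4, 1.4]
finger_gap: -0.0002
grasp_force: 2.3
```

>>> servo_tool --pt "0.05 0 0 0 0 0" --pt "0.1 0 0 0 0 0" --pt "0.1 0 0 0 0 0"

```text
clock: 25.85
tool_pos: [0.5536, -0.0727, 0.1616]
eef_rot: [0.001, 0.766, 0.643, -0.001]
wrist_force: [-0.9, -7.8, 3.7]
finger_gap: -0.0001
grasp_force: 3.7
```

>>> servo_tool --pt "0.05 0 0 0 0 0" --pt "0.1 0 0 0 0 0" --pt "0.1 0 0 0 0 0"

```text
clock: 26.15
tool_pos: [0.554, -0.0707, 0.1618]
eef_rot: [0.001, 0.766, 0.643, -0.001]
wrist_force: [-2.2, -11.0, 6.1]
finger_gap: -0.0004
grasp_force: 5.8
```

>>> servo_tool --pt "0.03 0 0 0 0 0" --pt "0.06 0 0 0 0 0" --pt "0.06 0 0 0 0 0"

```text
clock: 26.45
tool_pos: [0.5542, -0.0695, 0.1619]
eef_rot: [0.001, 0.766, 0.643, -0.001]
wrist_force: [-3.5, -13.4, 6.6]
finger_gap: -0.0002
grasp_force: 7.3
```

>>> servo_tool --pt "0.03 0 0 0 0 0" --pt "0.05 0 0 0 0 0" --pt "0.05 0 0 0 0 0"

```text
clock: 26.75
tool_pos: [0.5544, -0.0685, 0.1619]
eef_rot: [0.001, 0.766, 0.643, -0.001]
wrist_force: [-4.8, -16.0, 7.1]
finger_gap: 0.0004
grasp_force: 8.4
```

```bash
python3 -c "
from h import *
loc()"
```

```text
clock 26.75 local xyz mm -0.2 -93.1 161.9 F local -2.0 -16.6 7.1 gap 0.00036182497379048343
```

>>> servo_tool --pt "0.03 0 0 0 0 0" --pt "0.04 0 0 0 0 0" --pt "0.04 0 0 0 0 0"

```text
clock: 27.05
tool_pos: [0.5546, -0.0677, 0.162]
eef_rot: [0.001, 0.766, 0.643, -0.001]
wrist_force: [-5.3, -16.8, 8.2]
finger_gap: 0.0001
grasp_force: 9.3
```

>>> servo_tool --pt "-0.3 0 0 0 0 0" --pt "-0.8 0 -0.5 0 0 0" --pt "-0.8 0 -2.5 0 0 0" --pt "-0.8 0 -4.5 0 0 0" --pt "-0.8 0 -5 0 0 0" --pt "-0.8 0 -5 0 0 0"

```text
clock: 27.65
tool_pos: [0.5517, -0.0862, 0.2896]
eef_rot: [0.002, 0.766, 0.643, 0.001]
wrist_force: [0.1, 0.4, -1.2]
finger_gap: -0.0
grasp_force: 0.0
```

```bash
python3 -c "
from h import *
loc()
c=ctrl.camera('scene');t=ctrl.camera('top');pickle.dump([t,c],open('c5.pkl','wb'))
E=np.array([.5708,.0231]);yaw=-.175;ex=np.array([np.cos(yaw),np.sin(yaw)]);ey=np.array([-ex[1],ex[0]])
c4=pickle.load(open('c4.pkl','rb'))[1]
g,g4=[cv2.cvtColor(k['frame'],cv2.COLOR_BGR2GRAY) for k in(c,c4)]
for sgn in(1,-1):
  print('side',sgn)
  for th in np.arange(-.4,.9,.1):
    v=[]
    for r in (.045,.052,.058):
      P=E+sgn*ey*(.079+r*np.sin(th)+.003*np.cos(th));q=proj(c,[*P,.092+r*np.cos(th)-.003*np.sin(th)])
      i,j=np.rint(q[::-1]).astype(int);v+=[int(g[i,j]),int(g4[i,j])]
    print(round(th,1),'now',v[::2],'before',v[1::2])
# grip block shift between frames (vertical match)
u0,v0=255,203;T=g4[v0:v0+25,u0:u0+22]
m=cv2.matchTemplate(g[v0-8:v0+41,u0-8:u0+38],T,cv2.TM_CCOEFF_NORMED);print('grip shift px',np.array(cv2.minMaxLoc(m)[3])-8,m.max())
"
```

```text
clock 27.65 local xyz mm 0.2 -110.9 289.6 F local 0.0 0.4 -1.2 gap -1.8731044814686566e-05
side 1
-0.4 now [141, 166, 171] before [128, 149, 165]
-0.3 now [147, 170, 171] before [135, 163, 167]
-0.2 now [79, 146, 170] before [168, 156, 173]
-0.1 now [55, 76, 143] before [174, 175, 171]
-0.0 now [59, 59, 78] before [174, 173, 174]
0.1 now [65, 63, 75] before [172, 175, 175]
0.2 now [79, 113, 108] before [165, 175, 174]
0.3 now [161, 155, 168] before [173, 175, 176]
0.4 now [171, 171, 173] before [175, 175, 175]
0.5 now [170, 171, 172] before [175, 174, 175]
0.6 now [170, 170, 171] before [174, 174, 175]
0.7 now [167, 171, 170] before [154, 174, 174]
0.8 now [167, 171, 171] before [64, 85, 97]
side -1
-0.4 now [142, 145, 156] before [157, 158, 160]
-0.3 now [119, 120, 129] before [159, 158, 161]
-0.2 now [86, 93, 101] before [160, 160, 159]
-0.1 now [67, 71, 73] before [159, 159, 160]
-0.0 now [60, 63, 70] before [158, 159, 160]
0.1 now [57, 58, 97] before [157, 158, 156]
0.2 now [74, 76, 138] before [153, 157, 158]
0.3 now [109, 109, 155] before [144, 151, 156]
0.4 now [109, 145, 156] before [144, 144, 141]
0.5 now [141, 154, 157] before [120, 113, 128]
0.6 now [153, 157, 156] before [102, 75, 97]
0.7 now [153, 157, 156] before [102, 75, 97]
0.8 now [157, 157, 155] before [94, 57, 52]
grip shift px [0 2] 0.9801208
```

Both levers are in and the cassette has come down. I'll gently check that the left one is still firm now that the right is clamped.

>>> servo_tool --pt "1.5 0 0 0 0 0" --pt "3.2 0 0 0 0 0" --pt "4.9 0 0 0 0 0" --pt "6.6 0 0 0 0 0" --pt "8 0 0 0 0 0" --pt "8.76 0 0 0 0 0" --pt "8.76 0 0 0 0 0" --pt "8.76 0 1.5 0 0 0" --pt "8.76 0 3 0 0 0" --pt "8.76 0 4.4 0 0 0" --pt "8.76 0 5 0 0 0" --pt "8.76 0 5.1 0 0 0" --pt "8.76 0 5.1 0 0 0"

```text
clock: 29.05
tool_pos: [0.5895, 0.1296, 0.1598]
eef_rot: [0.0, 0.766, 0.643, 0.0]
wrist_force: [1.1, 0.5, 1.1]
finger_gap: 0.0004
grasp_force: 0.0
```

>>> servo_tool --pt "-0.12 0 0 0 0 0" --pt "-0.24 0 0 0 0 0" --pt "-0.36 0 0 0 0 0" --pt "-0.44 0 0 0 0 0" --pt "-0.5 0 0 0 0 0" --pt "-0.5 0 0 0 0 0"

```text
clock: 29.65
tool_pos: [0.5872, 0.1178, 0.1594]
eef_rot: [-0.0, 0.766, 0.643, 0.0]
wrist_force: [0.8, 2.6, 1.7]
finger_gap: -0.0003
grasp_force: 1.5
```

```bash
python3 -c "
from h import *
loc()"
```

```text
clock 29.65 local xyz mm -0.4 96.1 159.4 F local 0.3 2.7 1.7 gap -0.00027248816706989653
```

>>> servo_tool --pt "-0.05 0 0 0 0 0" --pt "-0.1 0 0 0 0 0" --pt "-0.1 0 0 0 0 0"

```text
clock: 29.95
tool_pos: [0.5869, 0.116, 0.1596]
eef_rot: [-0.0, 0.766, 0.643, 0.001]
wrist_force: [1.3, 9.3, 4.3]
finger_gap: 0.0001
grasp_force: 4.5
```

>>> servo_tool --pt "-0.05 0 0 0 0 0" --pt "-0.1 0 0 0 0 0" --pt "-0.1 0 0 0 0 0"

```text
clock: 30.25
tool_pos: [0.5865, 0.1141, 0.1597]
eef_rot: [-0.0, 0.766, 0.643, 0.001]
wrist_force: [2.5, 12.5, 6.5]
finger_gap: 0.0002
grasp_force: 6.8
```

```bash
python3 -c "
from h import *
loc()"
```

```text
clock 30.25 local xyz mm -0.3 92.3 159.7 F local 0.2 12.8 6.5 gap 0.00018849738860425376
```

Left is still firm, so I'll withdraw and hand in.

>>> servo_tool --pt "0.3 0 0 0 0 0" --pt "0.8 0 -0.5 0 0 0" --pt "0.8 0 -2.5 0 0 0" --pt "0.8 0 -4.5 0 0 0" --pt "0.8 0 -5 0 0 0" --pt "0.8 0 -5 0 0 0"

```text
clock: 30.85
tool_pos: [0.5903, 0.133, 0.2873]
eef_rot: [0.001, 0.766, 0.643, 0.002]
wrist_force: [0.6, 0.3, -0.0]
finger_gap: 0.0003
grasp_force: 0.0
```

```bash
python3 -c "
from h import *
loc()
c=ctrl.camera('scene');c5=pickle.load(open('c5.pkl','rb'))[1]
g,g5=[cv2.cvtColor(k['frame'],cv2.COLOR_BGR2GRAY)[190:280,235:300].astype(float) for k in(c,c5)]
print('change at extractor',np.abs(g-g5).mean())
print(ctrl.finish_job())"
```

```text
clock 30.85 local xyz mm 0.0 111.6 287.3 F local 0.5 0.4 -0.0 gap 0.0002712694749381248
change at extractor 14.596581196581196
the job is handed in; nothing more can be done
None
```

The cassette is in the slot, both levers were swung in until firm (left first, then right, pushes peaking at about 18 N), and the job was handed in at about 31 s with the arm clear; the tool reported no verdict.

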